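Load a label roll into the desk holder with its pull knob

ROBOT

A 7-joint arm with a two-finger parallel gripper is mounted at the origin on a cart in front of the work surface, level with it; the furniture and walls round the work are solid. World frame = base frame: x ahead of the robot, y to its left, z up, the work surface at z = 0. Lengths are in mm, angles in rad, forces in N, time in s.
With the tool pointing down it reaches from about 400 to 875 mm from the base axis. Payload 4.4 kg.
Tool frame: the origin (TCP) lies midway between the tips of the shut fingers; the grasp point (between the pads) lies 19 mm behind it; z points along the fingers, y is the line along which they close (so a half turn about z gives the same grasp; the last joint's range is limited). The gripper opens to 85 mm and grips with 20 to 120 N. Pads are 22 mm wide; open, the fingers measure 114 mm over their backs; the gripper's body (76 mm by 85 mm) begins 54 mm behind the grasp point. The pads swing forward as they close: fully open they stand 13 mm farther back than shut.
Start: joints at [1.219, 0.628, 0.038, 1.517, -0.027, 0.996, -0.02], TCP at [183.279, -623.64, 231.313] pointing down, gripper open.
Joint ranges: [-3.06, 3.06], [-0.37, 2.12], [-1.25, 1.32], [0.18, 2.47], [-1.1, 4.24], [0.23, 1.98], [-2.94, 2.94]. Speed limits (rad/s): [2.57, 2.57, 3.14, 3.14, 3.14, 3.14, 3.14].

INTERFACE

Orientations are given as [roll, pitch, yaw] about the fixed x, y, z axes, in that order (R = Rz(yaw) Ry(pitch) Rx(roll)).
In Python, from cell import ctrl gives the robot as it stands.
- The arm moves only by the shell command python3 -m handwheel 'ROWS'. ROWS is JSON, a list of rows, each a list of 3 entries, a list of its own where there are three numbers: the turn, a rotation vector about the tool's x, y, z in degrees, then the shift along the tool's x, y, z in m, then the closure, from 0 (fully open) to 1 (shut). A call has 1 to 5 rows; each row shifts and turns the commanded pose from where the row before left it, along the tool's axes as they then stand; what a row does not reach is not made up. A row lasts 1/12 s, in which the tool goes at most 41.7 mm and 7.16 degrees, less where a joint would pass 70% of its speed; a pose out of reach is approached as far as the arm can. A call is refused whole if a number of a shift passes 0.0417 or a number of a turn 7.16, either way. A call with a gripper value outside its range is refused whole. The fingers move at their own pace and stop on an object; the grip force is fixed at half the most. Time passes only in rows, so rows that do not move let the fingers close. It gives the time, the measured TCP pose, the force, the opening and the grip force at its end, in the units of the state.
- ctrl.read_state(): the state, without advancing time (a new reading comes with each control period).
- ctrl.get_image(name): name is "side" or "top" or "wrist"; returns a dict with "pixels" (420x560x3 uint8, red, green, blue), "fx", "fy", "cx", "cy" (pixels), "k1" (the pictures are not rectified: a ray, as slopes to the right and down, at radius r is drawn at 1 + k1 r^2 times it, then the intrinsics apply), "pose" (4x4, takes a point from camera to world coordinates); the wrist camera has in their place "T_tool_cam" (4x4, takes a point from camera to tool coordinates, whose origin is the TCP and whose axes are the flange's). Camera axes: x right, y up, looking along -z (the intrinsics and any distortion apply to the point x, -y, -z); pixel columns grow to the right and rows downward; lengths in mm; the calibration is good to about 2 mm. A picture is of the moment at which its call begins: read the wrist's pose just before it. There is no depth.
- ctrl.finish_job(): hands the job in; it is judged then, once.
The state is a dict: "clock": time; "qpos": joint angles; "qd": joint speeds; "tau": joint torques, N m; "eef_pos": TCP position; "tool_rot": TCP orientation; "force": force on the tool from outside, world axes, zero at the start; "torque": the same for the moment, N m; "width": finger opening in mm; "gripper_force": force on a finger pad.
Only numpy, scipy, OpenCV 4.12 (cv2) and the standard library are available. Lean on these libraries where they do the work, as an engineer would, in place of code of your own. Each camera call takes 0.05 s, during which the arm holds its last target. There are 200 camera calls.

TASK

Load the longer of the two white label rolls into the roll holder: pull the holder's knob out until it clicks and stays out, lay the roll in the cradle between the two end cones, then push the knob fully home so that the roll is held on both cones. Leave the knob home and the roll at rest, let go, and leave the short roll and the other things on the desk where they are.

Things in the scene. Friction and masses are not known exactly. Their poses are not given: they have to be found in the camera images.
- roll_holder: Roll holder screwed to the desk: light wooden base 90 x 168 x 10 mm, two aluminium uprights 36 mm wide with round heads, tops 64 mm above the desk, at y = +47..57 and -104..-89 mm in its frame; a detent pin on the knob-side one reaches 71 mm, 81 mm at mid travel. Origin on the desk; z up, x across, y along the roll's axis (46 mm up); the knob is at the -y end.
- holder_axis (a point): Point on the holder's axis, 46 mm above the holder's origin; axes as the holder's. A held roll has its centre here, its axis along y, between two flanges (16 mm radius) that face each other 82 mm apart when the knob is home.
- fixed_cone (a point): Tip of the fixed grey end cone, on the axis 27 mm to +y of holder_axis, pointing to -y. The cone is 14 mm long, 11 mm in radius at its root and 6 mm at its tip, and stands on its flange.
- knob_cone (a point): Tip of the equal grey cone on the knob's stem, pointing to +y; it moves with the knob: 27 mm to -y of holder_axis when the knob is home, 67 mm when it is out. Between the two tips there are then 94 mm.
- cradle (a point): Where the centre of a roll belongs when laid in with the knob out: on the axis 46 mm above the desk, 20 mm to -y of holder_axis; axes as the holder's. Two rails below, 30 degrees to each side of straight down, 100 mm long, carry the roll in line with the cones; they end 22 mm below the axis or lower and lie within 23 mm of it sideways.
- knob_grip (a point): Centre of the pull knob, moving with it: an aluminium barrel 31 mm in diameter, 30 mm long, coaxial with the holder's axis (46 mm above the desk); axes as the holder's. It is 129 mm to -y of holder_axis when home, 169 mm when out. Home, a 10 mm gap (with the 12 mm stem) separates it from the upright.
- pull_knob (a joint): Slide of the knob in m: 0 = home (as at the start), 0.040 = fully out, toward the holder's -y. A spring detent holds it at either end: it resists with about 7 N at first, less toward mid travel (0.020), then snaps to the other end. Pushed home, from mid travel on its flange shoves a roll in the cradle along the rails onto the fixed cone (1 to 4 N more): push it all the way.
- long_roll: The longer white label roll, lying on the desk: 58 mm in diameter, 80 mm long, through bore 26 mm with a brown card core, 0.11 to 0.22 kg. Origin on its underside below its middle (29 mm below its axis); y along its axis, z up as it lies at the start. It fits between the cone tips only while the knob is out.
- long_roll_center (a point): Centre of the long roll, on its axis at mid length; axes as the roll's.
- short_roll: The shorter white label roll, not wanted: same diameter and bore, 46 mm long. Lies near the long roll; which of the two lies nearer varies. Leave it.
- coffee_glass: Double-walled glass of coffee, 78 mm in diameter, 88 mm high, behind the work; origin under its centre. Leave it.
- stapler: Black stapler, 36 x 128 x 43 mm, lying at the right; origin under its centre. Leave it.
- notes_pad: Pad of sticky notes, 66 x 66 x 13 mm, right of the holder at the back; origin under its centre. Leave it.
- tape_dispenser: Black tape dispenser, 38 x 141 x 54 mm, behind the holder; origin under its centre. Leave it.
Mind the look-alikes: they are no part of the job. What is shaped like the long_roll but green or pink is not meant.

How it is judged:
By the outcome, as a careful person would: the job done as asked, in the order asked, and still so for the second after the job is handed in, with the robot touching nothing.
It also fails if it takes over 64 s, if anything falls off the work surface, if the arm or the gripper's body presses on something with over 40 N, if the wrist force passes 120 N, or if a joint passes its speed limit or range.

## Working session

There is one attempt and no reset: what is moved stays moved. The work goes in short steps, Python scripts to look and compute and a shell command to move; the robot and the scene stay as the last step left them, time stands still between calls to the robot, and variables do not carry over. Pictures are saved under pics/ and viewed, at most 10 in all, crops included, and the job is handed in when it is done.

```bash
mkdir -p pics; cat > h.py <<'E'
import numpy as np, cv2
from cell import ctrl
from scipy.spatial.transform import Rotation as R
def snap(n,f):
    s=ctrl.read_state(); im=ctrl.get_image(n); cv2.imwrite('pics/'+f,im['pixels'][:,:,::-1])
    if 'pose' in im: P=np.array(im['pose'])
    else:
        T=np.eye(4);T[:3,:3]=R.from_euler('xyz',s['tool_rot']).as_matrix();T[:3,3]=s['eef_pos'];P=T@np.array(im['T_tool_cam'])
    np.savez('pics/'+f+'.npz',P=P,k=[im['fx'],im['fy'],im['cx'],im['cy'],im['k1']])
    return im
def ray(f,u,v):
    d=np.load('pics/'+f+'.npz');fx,fy,cx,cy,k1=d['k'];P=d['P']
    p=cv2.undistortPoints(np.array([[[u,v]]],float),np.array([[fx,0,cx],[0,fy,cy],[0,0,1]]),np.array([k1,0,0,0.]))[0,0]
    return P[:3,3],P[:3,:3]@np.array([p[0],-p[1],-1])
def at(f,u,v,z):
    o,d=ray(f,u,v);return o+d*(z-o[2])/d[2]
def proj(f,X):
    d=np.load('pics/'+f+'.npz');fx,fy,cx,cy,k1=d['k'];P=d['P']
    c=P[:3,:3].T@(np.array(X,float)-P[:3,3]);x,y=c[0]/-c[2],-c[1]/-c[2];g=1+k1*(x*x+y*y)
    return np.array([fx*x*g+cx,fy*y*g+cy])
E
python3 - <<'E'
from h import *
import json
snap('top','top1.png');snap('side','side1.png')
s=ctrl.read_state();print(s)
print(np.load('pics/top1.png.npz')['P'].round(2),np.load('pics/top1.png.npz')['k'])
E
```

```text
{'clock': 0.1, 'qpos': array([ 1.21919397,  0.62922947,  0.03846335,  1.51824934, -0.02701413,
        0.99630306, -0.01998197]), 'qd': array([ 0.0008509 , -0.00414109, -0.00027722, -0.00222673, -0.00011818,
       -0.00057436,  0.00012821]), 'tau': array([ 3.44940658e-03, -5.64526892e+01,  1.23083744e+00, -1.93972045e+01,
        1.13370165e-02,  5.46265655e-03, -4.05763231e-06]), 'eef_pos': array([ 183.12163775, -623.10022685,  230.50300972]), 'tool_rot': array([-3.13992185e+00,  1.41444347e-05,  2.85798090e-01]), 'force': array([-1.0708725 ,  0.20942549, -0.89852436]), 'torque': array([-0.03157393,  0.02666524,  0.01412751]), 'gripper_force': 0.0, 'width': 85.48120038058399}
[[-2.0000e-02  9.9000e-01 -1.5000e-01  4.1975e+02]
 [-1.0000e+00 -2.0000e-02 -0.0000e+00 -9.6440e+01]
 [-1.0000e-02  1.5000e-01  9.9000e-01  1.2381e+03]
 [ 0.0000e+00  0.0000e+00  0.0000e+00  1.0000e+00]] [ 4.23629442e+02  4.23629442e+02  2.82845082e+02  2.10653226e+02
 -1.27415338e-01]
```

View pics/top1.png

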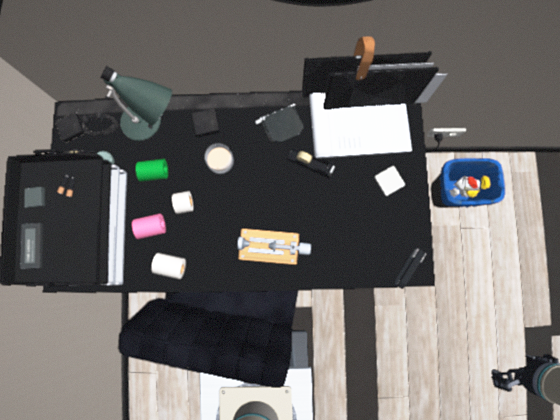

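View pics/side1.png

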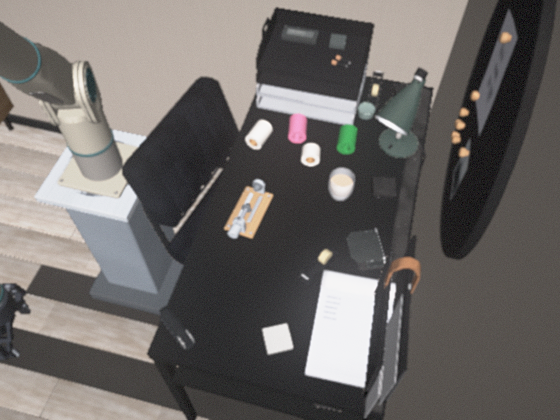

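In the top picture, the rolls are white at (169,266), white at (182,202), pink at (149,226) and green at (152,170). The white one at (169,266) is clearly longer than the white one at (182,202), so it is the one meant. The holder is at (269,247) with its knob at (305,248). I'll confirm with one enlarged crop.

```bash
python3 - <<'E'
from h import *
im=cv2.imread('pics/top1.png')
c=im[185:285,130:330]
cv2.imwrite('pics/crop1.png',cv2.resize(c,None,fx=4,fy=4,interpolation=cv2.INTER_CUBIC))
f='top1.png'
for n,u,v,z in [('long',169,266,40),('short',182,202,40),('holder',269,247,10),('knob',305,248,55),('glass',219,158,80)]: print(n,at(f,u,v,z).round(0))
E
```

```text
long [448. 235.  40.]
short [631. 199.  40.]
holder [498. -50.  10.]
knob [ 490. -152.   55.]
glass [748.  85.  80.]
```

View pics/crop1.png

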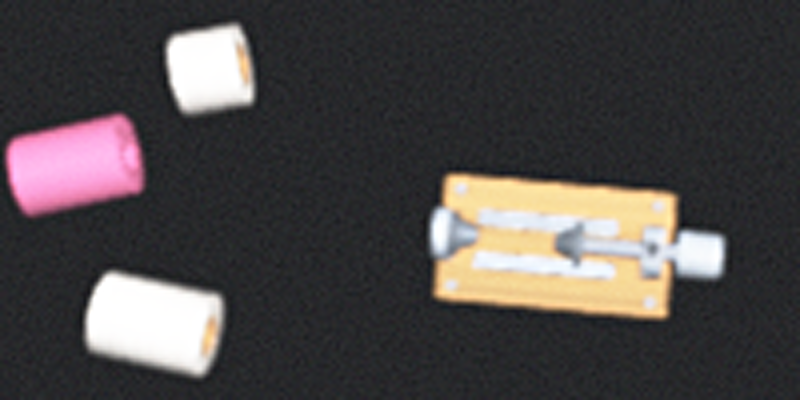

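The crop shows the long white roll at crop (155,324), about 120 px long. The short white roll at (212,68) is about 80 px, so the target is confirmed. The holder's base corners and its knob at (703,254) are clear.

```bash
cat >> h.py <<'E'
def go(x,y,z,yawdeg):
    """shift needed in tool axes after turning to yaw, and turn about tool z"""
    s=ctrl.read_state();p=np.array(s['eef_pos']);Rm=R.from_euler('xyz',s['tool_rot'])
    Rt=R.from_euler('xyz',[np.pi,0,np.radians(yawdeg)])
    print('turn(deg)',np.degrees((Rm.inv()*Rt).as_rotvec()).round(1),'shift now-axes',Rm.inv().apply(np.array([x,y,z])-p).round(1),'shift new-axes',Rt.inv().apply(np.array([x,y,z])-p).round(1),'t',s['clock'])
E
python3 - <<'E'
from h import *
f='top1.png'
c=[(443,175),(678,195),(668,318),(433,298)]
full=lambda u,v:(130+(u-1.5)/4,185+(v-1.5)/4)
C=np.array([at(f,*full(*p),10) for p in c]);print(C.round(1),C.mean(0).round(1))
d=(C[0]+C[3]-C[1]-C[2])[:2];print('L',np.linalg.norm(d)/2,'W',np.linalg.norm((C[0]+C[1]-C[2]-C[3])[:2])/2)
h=np.degrees(np.arctan2(-d[0],d[1]));print('holder yaw',h)
k=at(f,*full(703,252),56);print('knob',k.round(1))
fx=at(f,*full(478,238),46);kc=at(f,*full(556,243),46);print('tips',fx.round(1),kc.round(1))
L=[at(f,*full(*p),29) for p in [(96,312),(213,337)]];print('roll ends',np.round(L,1),np.degrees(np.arctan2(-(L[0]-L[1])[0],(L[0]-L[1])[1])))
go(k[0],k[1],200,90+h)
E
```

```text
[[ 554.2   32.8   10. ]
 [ 535.5 -138.1   10. ]
 [ 446.7 -128.4   10. ]
 [ 464.9   41.    10. ]] [500.3 -48.2  10. ]
L 171.19666065025123 W 89.50224903020808
holder yaw -6.178937691261083
knob [ 490.9 -152.9   56. ]
tips [505.    4.8  46. ] [500.3 -50.2  46. ]
roll ends [[458.4 283.2  29. ]
 [439.3 197.3  29. ]] -12.532748039392118
turn(deg) [ -0.1  -0.1 -67.4] shift now-axes [ 427.8 -364.3   31.1] shift new-axes [500.6 255.4  30.5] t 0.1
```

```bash
A='python3 -m handwheel'
python3 -m handwheel '[[[0,0,-6.75],[0,0,0],0],[[0,0,-6.75],[0,0,0],0],[[0,0,-6.75],[0,0,0],0],[[0,0,-6.75],[0,0,0],0],[[0,0,-6.75],[0,0,0],0]]'
python3 -m handwheel '[[[0,0,-6.75],[0,0,0],0],[[0,0,-6.75],[0,0,0],0],[[0,0,-6.75],[0,0,0],0],[[0,0,-6.75],[0,0,0],0],[[0,0,-6.75],[0,0,0],0]]'
python3 -m handwheel '[[[0,0,0],[0.033,0.017,0],0],[[0,0,0],[0.033,0.017,0],0],[[0,0,0],[0.033,0.017,0],0],[[0,0,0],[0.033,0.017,0],0],[[0,0,0],[0.033,0.017,0],0]]'
python3 -m handwheel '[[[0,0,0],[0.033,0.017,0],0],[[0,0,0],[0.033,0.017,0],0],[[0,0,0],[0.033,0.017,0],0],[[0,0,0],[0.033,0.017,0],0],[[0,0,0],[0.033,0.017,0],0]]'
python3 - <<'E'
from h import *
go(490,-153,200,83.8)
E
```

```text
clock: 0.52
eef_pos: [183.1, -623.3, 230.8]
tool_rot: [-3.141, -0.001, 0.881]
force: [-1.0, 0.2, -0.0]
width: 85.2
gripper_force: 0.0
clock: 0.93
eef_pos: [183.1, -623.3, 230.8]
tool_rot: [-3.141, -0.001, 1.47]
force: [0.1, 0.1, 0.3]
width: 85.7
gripper_force: 0.0
clock: 1.35
eef_pos: [285.8, -466.9, 231.0]
tool_rot: [-3.141, -0.001, 1.463]
force: [1.1, -0.7, 0.2]
width: 84.8
gripper_force: 0.0
clock: 1.77
eef_pos: [388.0, -312.0, 231.2]
tool_rot: [-3.141, -0.0, 1.464]
force: [0.3, -0.0, -0.1]
width: 85.3
gripper_force: 0.0
turn(deg) [-0.  -0.   0.1] shift now-axes [169.   84.5  31.2] shift new-axes [169.1  84.3  31.2] t 1.7667
```

```bash
python3 -m handwheel '[[[0,0,0],[0.034,0.017,0.006],0],[[0,0,0],[0.034,0.017,0.006],0],[[0,0,0],[0.034,0.017,0.006],0],[[0,0,0],[0.034,0.017,0.006],0],[[0,0,0],[0.034,0.017,0.006],0]]'
python3 -m handwheel '[[[0,0,0],[0,0,0],0],[[0,0,0],[0,0,0],0]]'
python3 - <<'E'
from h import *
im=snap('wrist','w1.png');go(490,-153,200,83.8)
print(np.array(im['T_tool_cam']).round(2))
print(proj('w1.png',[490,-153,46]))
E
```

```text
clock: 2.18
eef_pos: [490.6, -152.1, 200.9]
tool_rot: [-3.141, 0.0, 1.464]
force: [-0.2, -0.5, 1.1]
width: 85.3
gripper_force: 0.0
clock: 2.35
eef_pos: [491.0, -150.8, 200.8]
tool_rot: [-3.141, -0.001, 1.47]
force: [-0.8, -0.8, 0.2]
width: 85.5
gripper_force: 0.0
turn(deg) [-0.1  0.   0.2] shift now-axes [0.  0.  0.9] shift new-axes [0.  0.  0.9] t 2.4
[[  -0.      0.95    0.32   83.57]
 [   1.      0.      0.      0.35]
 [   0.      0.32   -0.95 -143.24]
 [   0.      0.      0.      1.  ]]
[279.41448895 193.06316256]
```

View pics/w1.png

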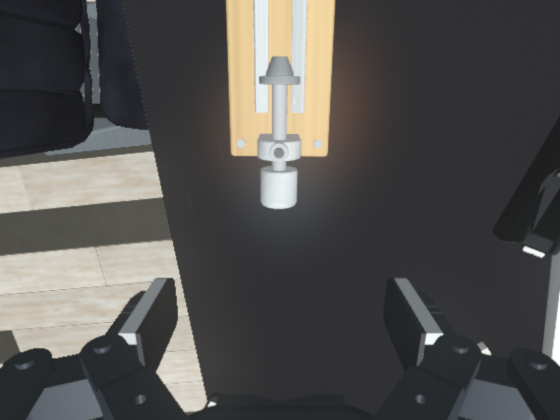

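The wrist view shows the knob spanning x 260–297 and rows 167–207, the cone tip at (279,57), and the base's near edge at row 157.

```bash
python3 - <<'E'
from h import *
f='w1.png'
for n,u,v,z in [('barrel far top',279,168,61.5),('barrel near mid',279,205,46),('tip',279,57,46),('base R',329,157,10),('base L',231,157,10),('pin',279,152,71)]: print(n,at(f,u,v,z).round(1))
print([proj(f,np.array([490,-153,0])+np.array([.1076,.994,0])*s+np.array([0,0,z])).round(1) for s,z in [(15,61.5),(-15,61.5),(-15,46),(102,46)]])
E
```

```text
barrel far top [ 492.3 -128.    61.5]
barrel near mid [ 488.5 -163.6   46. ]
tip [500.7 -45.7  46. ]
base R [ 538.1 -133.4   10. ]
base L [ 447.7 -124.2   10. ]
pin [ 493.8 -113.8   71. ]
[array([279.4, 180.4]), array([279.2, 215.7]), array([279.3, 209.7]), array([280.1,  65.2])]
```

```bash
python3 -m handwheel '[[[0,0,0],[0.003,0,0.036],0],[[0,0,0],[0,0,0.036],0],[[0,0,0],[0,0,0.036],0],[[0,0,0],[0,0,0.036],0],[[0,0,0],[0,0,0.034],0]]'
python3 -m handwheel '[[[0,0,0],[0,0,0],0],[[0,0,0],[0,0,0],0]]'
python3 -m handwheel '[[[0,0,0],[0,0,0],0.7],[[0,0,0],[0,0,0],1],[[0,0,0],[0,0,0],1],[[0,0,0],[0,0,0],1],[[0,0,0],[0,0,0],1]]'
python3 -m handwheel '[[[0,0,0],[0,0,0],1],[[0,0,0],[0,0,0],1],[[0,0,0],[0,0,0],1]]'
```

```text
clock: 2.82
eef_pos: [489.3, -153.1, 21.9]
tool_rot: [-3.141, 0.001, 1.461]
force: [-0.4, -0.5, -1.0]
width: 85.1
gripper_force: 0.0
clock: 2.98
eef_pos: [488.4, -151.9, 22.3]
tool_rot: [-3.137, 0.0, 1.462]
force: [-0.5, -0.1, 0.7]
width: 85.3
gripper_force: 0.0
clock: 3.4
eef_pos: [489.3, -151.1, 24.8]
tool_rot: [-3.14, 0.001, 1.463]
force: [-2.7, -0.3, 17.9]
width: 29.3
gripper_force: 57.8
clock: 3.65
eef_pos: [489.3, -151.1, 24.9]
tool_rot: [-3.14, 0.001, 1.463]
force: [-4.3, 1.0, 12.9]
width: 29.2
gripper_force: 58.2
```

```bash
python3 -m handwheel '[[[0,0,0],[-0.002,0,-0.002],1],[[0,0,0],[-0.006,0,0],1],[[0,0,0],[-0.006,0,0],1],[[0,0,0],[-0.006,0,0],1],[[0,0,0],[-0.006,0,0],1]]'
python3 -m handwheel '[[[0,0,0],[-0.006,0,0],1],[[0,0,0],[-0.006,0,0],1],[[0,0,0],[-0.003,0,0],1],[[0,0,0],[0,0,0],1],[[0,0,0],[0,0,0],1]]'
```

```text
clock: 4.07
eef_pos: [486.5, -176.0, 25.2]
tool_rot: [-3.139, -0.001, 1.464]
force: [-2.0, 0.2, -3.3]
width: 28.4
gripper_force: 62.6
clock: 4.48
eef_pos: [484.9, -190.8, 25.3]
tool_rot: [-3.139, -0.001, 1.464]
force: [-4.6, 4.6, -0.3]
width: 29.2
gripper_force: 62.9
```

```bash
python3 -m handwheel '[[[0,0,0],[0,0,0],0],[[0,0,0],[0,0,0],0],[[0,0,0],[0,0,0],0],[[0,0,0],[0,0,0],0],[[0,0,0],[0,0,0],0]]'
python3 -m handwheel '[[[0,0,0],[0,0,-0.036],0],[[0,0,0],[0,0,-0.036],0],[[0,0,0],[0,0,-0.036],0],[[0,0,0],[0,0,-0.036],0],[[0,0,0],[0,0,-0.036],0]]'
python3 -m handwheel '[[[0,0,0],[0.03,0,0],0],[[0,0,0],[0.03,0,0],0],[[0,0,0],[0.03,0,0],0],[[0,0,0],[0,0,0],0],[[0,0,0],[0,0,0],0]]'
python3 - <<'E'
from h import *
im=snap('wrist','w2.png');go(448,240,180,77.5)
E
```

```text
clock: 4.9
eef_pos: [486.9, -191.9, 25.6]
tool_rot: [3.14, 0.0, 1.464]
force: [0.5, -0.1, 0.1]
width: 85.0
gripper_force: 0.0
clock: 5.32
eef_pos: [486.0, -191.5, 207.2]
tool_rot: [3.141, 0.0, 1.464]
force: [1.4, -0.3, 0.2]
width: 85.7
gripper_force: 0.0
clock: 5.73
eef_pos: [496.2, -100.1, 205.7]
tool_rot: [3.141, -0.0, 1.468]
force: [0.1, -0.5, 0.0]
width: 85.2
gripper_force: 0.0
turn(deg) [0.  0.  6.5] shift now-axes [334.9 -83.6  25.3] shift new-axes [ 323.4 -120.7   25.5] t 5.7833
```

View pics/w2.png

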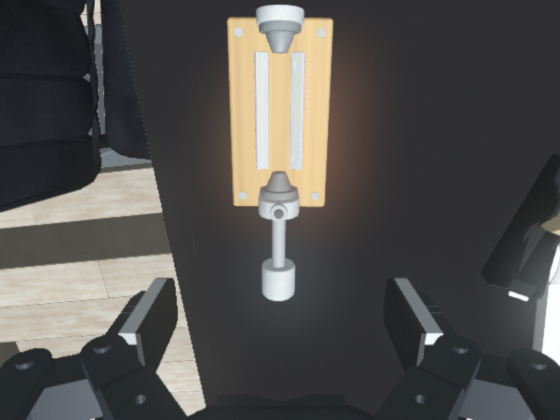

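The knob stays out. The cone tips are at (280,52) and (279,172), so the cradle lies midway between them.

```bash
python3 - <<'E'
from h import *
f='w2.png'
a=at(f,280,52,46);b=at(f,279,172,46);print(a.round(1),b.round(1),((a+b)/2).round(1),np.linalg.norm(a-b))
go(434,172,200,77.5)
E
python3 -m handwheel '[[[0,0,6.5],[0,0,0],0],[[0,0,0],[0.036,-0.017,0],0],[[0,0,0],[0.036,-0.017,0],0],[[0,0,0],[0.036,-0.017,0],0],[[0,0,0],[0.036,-0.017,0],0]]'
python3 -m handwheel '[[[0,0,0],[0.036,-0.017,0],0],[[0,0,0],[0.037,-0.017,0],0],[[0,0,0],[0.037,-0.017,0],0],[[0,0,0],[0,0,0],0],[[0,0,0],[0,0,0],0]]'
python3 - <<'E'
from h import *
im=snap('wrist','w3.png');go(448,240,180,77.5)
E
```

```text
[507.5   8.7  46. ] [496.8 -85.3  46. ] [502.2 -38.3  46. ] 94.5762709515373
turn(deg) [0.  0.  6.5] shift now-axes [265.8 -90.4   5.3] shift new-axes [ 254.  -119.7    5.5] t 5.7833
clock: 6.2
eef_pos: [460.6, 53.0, 205.2]
tool_rot: [3.141, 0.001, 1.347]
force: [0.4, 0.7, -0.6]
width: 85.8
gripper_force: 0.0
clock: 6.62
eef_pos: [435.1, 173.4, 205.3]
tool_rot: [3.141, -0.0, 1.354]
force: [0.9, -1.2, -0.2]
width: 85.5
gripper_force: 0.0
turn(deg) [ 0.   0.1 -0.1] shift now-axes [69.9 -2.8 25.1] shift new-axes [69.9 -2.6 25.2] t 6.6667
```

View pics/w3.png

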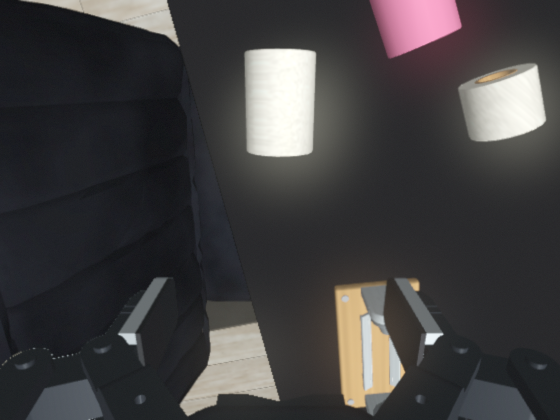

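The long roll spans x 246–316 and rows 48–156 and is well aligned with the tool. The short roll is at (503,103), clear of the fingers.

```bash
python3 - <<'E'
from h import *
f='w3.png'
a=at(f,280.8,48.5,58);b=at(f,280,156.5,58);c=(a+b)/2
print(a.round(1),b.round(1),c.round(1),np.linalg.norm(a-b),np.degrees(np.arctan2((a-b)[1],(a-b)[0])))
for v,l,r in [(60,245.7,316),(145,246.5,313.5)]: print(at(f,l,v,40).round(1),at(f,r,v,40).round(1))
go(c[0],c[1],8,77.5)
E
```

```text
[459.2 281.5  58. ] [441.3 203.1  58. ] [450.2 242.3  58. ] 80.35939749757583 77.13093334521007
[430.7 280.9  40. ] [484.9 268.9  40. ]
[415.  215.6  40. ] [470.4 203.4  40. ]
turn(deg) [ 0.   0.1 -0.1] shift now-axes [ 72.8  -1.1 197.1] shift new-axes [ 72.6  -0.9 197.2] t 6.6667
```

```bash
python3 - <<'E'
from h import *
def tri(A,B):
    o1,d1=ray(*A);o2,d2=ray(*B)
    M=np.c_[d1,-d2];t=np.linalg.lstsq(M,o2-o1,rcond=None)[0];p,q=o1+d1*t[0],o2+d2*t[1];return ((p+q)/2).round(0),round(np.linalg.norm(p-q))
for s in [(207,80),(222,95),(236,125)]:
  for t in [(133,303),(122,330),(150,297),(165,293)]: print(s,t,tri(('side1.png',*s),('top1.png',*t)))
print(tri(('side1.png',259,134),('top1.png',169,266)))
E
```

```text
(207, 80) (133, 303) (array([328., 249., 234.]), 69)
(207, 80) (122, 330) (array([270., 323., 147.]), 26)
(207, 80) (150, 297) (array([348., 195., 283.]), 60)
(207, 80) (165, 293) (array([362., 153., 320.]), 50)
(222, 95) (133, 303) (array([333., 298., 124.]), 39)
(222, 95) (122, 330) (array([272., 379.,  27.]), 12)
(222, 95) (150, 297) (array([355., 235., 185.]), 30)
(222, 95) (165, 293) (array([371., 186., 232.]), 20)
(236, 125) (133, 303) (array([ 326.,  389., -111.]), 20)
(236, 125) (122, 330) (array([ 252.,  491., -243.]), 44)
(236, 125) (150, 297) (array([353., 307., -22.]), 11)
(236, 125) (165, 293) (array([372., 245.,  44.]), 0)
(array([450., 239.,  29.]), 4)
```

```bash
python3 -m handwheel '[[[0,0,-0.3],[0.036,-0.001,0.02],0.06],[[0,0,0],[0.037,0,0.03],0.06],[[0,0,0],[0,0,0.03],0.06],[[0,0,0],[0,0,0.03],0.06],[[0,0,0],[0,0,0.03],0.06]]'
python3 -m handwheel '[[[0,0,0],[0,0,0.03],0.06],[[0,0,0],[0,0,0.03],0.06],[[0,0,0],[0,0,0],0.06],[[0,0,0],[0,0,0],0.06]]'
python3 -m handwheel '[[[0,0,0],[0,0,0],0.7],[[0,0,0],[0,0,0],1],[[0,0,0],[0,0,0],1],[[0,0,0],[0,0,0],1],[[0,0,0],[0,0,0],1]]'
python3 - <<'E'
from h import *
go(450.2,242.3,5,77.2)
E
```

```text
clock: 7.08
eef_pos: [450.4, 236.2, 67.6]
tool_rot: [3.141, 0.001, 1.352]
force: [0.5, -1.0, -0.0]
width: 80.5
gripper_force: 0.0
clock: 7.42
eef_pos: [448.9, 235.9, 8.0]
tool_rot: [-3.14, 0.004, 1.353]
force: [-0.5, -0.2, -0.2]
width: 80.1
gripper_force: 0.0
clock: 7.83
eef_pos: [450.5, 238.7, 11.2]
tool_rot: [3.139, -0.002, 1.355]
force: [-0.2, -1.8, 7.2]
width: 56.6
gripper_force: 64.7
turn(deg) [ 0.2 -0.1  0.4] shift now-axes [ 3.4 -1.1  6.2] shift new-axes [ 3.4 -1.1  6.2] t 7.8333
```

```bash
python3 -m handwheel '[[[0,0,0],[0,0,-0.02],1],[[0,0,0],[0,0,-0.035],1],[[0,0,0],[0,0,-0.035],1],[[0,0,0],[0,0,-0.035],1],[[0,0,0],[0,0,-0.035],1]]'
python3 -m handwheel '[[[0,0,-3],[0,0,0],1],[[0,0,-3],[0,0,0],1]]'
python3 - <<'E'
from h import *
go(501.8,-41.7,168,83.8)
E
```

```text
clock: 8.25
eef_pos: [448.8, 238.6, 171.9]
tool_rot: [3.14, -0.001, 1.356]
force: [1.9, 0.9, -2.0]
width: 56.8
gripper_force: 64.6
clock: 8.42
eef_pos: [450.8, 239.6, 172.9]
tool_rot: [3.135, -0.004, 1.462]
force: [0.0, -0.6, -1.0]
width: 56.9
gripper_force: 64.8
turn(deg) [ 0.4 -0.2 -0. ] shift now-axes [-274.1   81.2    4.4] shift new-axes [-274.1   81.1    4.9] t 8.4167
```

```bash
python3 -m handwheel '[[[0,0,0],[-0.02,0.006,0],1],[[0,0,0],[-0.026,0.0077,0],1],[[0,0,0],[-0.026,0.0077,0],1],[[0,0,0],[-0.026,0.0077,0],1],[[0,0,0],[-0.026,0.0077,0],1]]'
python3 -m handwheel '[[[0,0,0],[-0.026,0.0077,0],1],[[0,0,0],[-0.026,0.0077,0],1],[[0,0,0],[-0.026,0.0077,0],1],[[0,0,0],[-0.026,0.0077,0],1],[[0,0,0],[-0.026,0.0077,0],1]]'
python3 -m handwheel '[[[0,0,0],[-0.02,0.006,0],1],[[0,0,0],[0,0,0],1],[[0,0,0],[0,0,0],1],[[0,0,0],[0,0,0],1]]'
python3 - <<'E'
from h import *
go(501.8,-41.7,28,83.8)
snap('wrist','w4.png')
for p in [(507.5,8.7,46),(496.8,-85.3,46)]: print(proj('w4.png',p).round(1))
E
```

```text
clock: 8.83
eef_pos: [472.0, 110.1, 170.2]
tool_rot: [3.14, -0.0, 1.461]
force: [0.7, 0.3, -1.0]
width: 56.7
gripper_force: 64.8
clock: 9.25
eef_pos: [495.9, -23.5, 170.3]
tool_rot: [3.14, 0.0, 1.46]
force: [0.4, 0.9, -1.6]
width: 57.2
gripper_force: 64.8
clock: 9.58
eef_pos: [499.5, -41.8, 169.8]
tool_rot: [3.141, -0.001, 1.461]
force: [-0.4, 0.3, -1.9]
width: 57.1
gripper_force: 64.7
turn(deg) [ 0.1 -0.  -0.1] shift now-axes [  0.3   2.1 141.8] shift new-axes [  0.4   2.3 141.8] t 9.5833
[283.3 134. ]
[282.7 252.6]
```

View pics/w4.png

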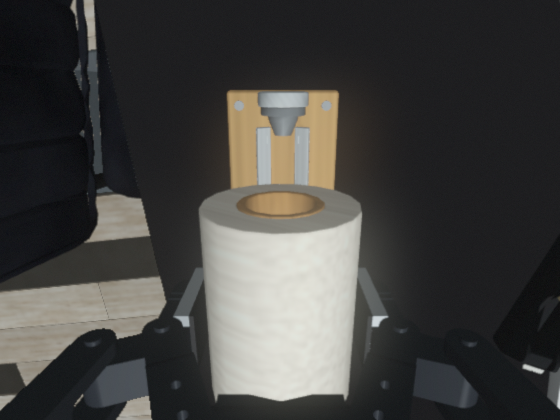

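```bash
python3 - <<'E'
from h import *
s=ctrl.read_state();Rm=R.from_euler('xyz',s['tool_rot']);p=np.array(s['eef_pos'])
for dx,dz in [(43.4,-17.8),(43.4,-46.8),(43.4,-14),(40,-17.8),(46,-17.8),(43.4,11.2)]: print(dx,dz,proj('w4.png',p+Rm.apply([dx,0,dz])).round(1))
print(at('w4.png',283.5,135,46),p)
E
```

```text
43.4 -17.8 [279.4 202. ]
43.4 -46.8 [279.1 232.5]
43.4 -14 [279.4 198.9]
40 -17.8 [279.4 210.9]
46 -17.8 [279.4 195.1]
43.4 11.2 [279.6 182.1]
[507.57152579   7.98870631  46.        ] [499.48080047 -41.28090215 169.71559021]
```

```bash
python3 -m handwheel '[[[0,0,0],[0.001,0.002,0.02],1],[[0,0,0],[0,0,0.03],1],[[0,0,0],[0,0,0.03],1],[[0,0,0],[0,0,0],1],[[0,0,0],[0,0,0],1]]'
python3 - <<'E'
from h import *
go(502,-41.2,28,83.8)
E
python3 -m handwheel '[[[0,0,0],[0,0,0.012],1],[[0,0,0],[0,0,0.012],1],[[0,0,0],[0,0,0.012],1],[[0,0,0],[0,0,0.01],1],[[0,0,0],[0,0,0.008],1]]'
python3 -m handwheel '[[[0,0,0],[0,0,0.004],1],[[0,0,0],[0,0,0],1]]'
```

```text
clock: 10.05
eef_pos: [500.5, -40.3, 88.6]
tool_rot: [-3.138, -0.0, 1.463]
force: [-0.4, 0.4, -1.3]
width: 56.8
gripper_force: 65.0
turn(deg) [-0.2 -0.   0. ] shift now-axes [-0.7  1.8 60.6] shift new-axes [-0.7  1.6 60.6] t 10.05
clock: 10.47
eef_pos: [502.9, -41.2, 36.0]
tool_rot: [3.139, -0.0, 1.461]
force: [-0.4, -0.0, -1.6]
width: 57.1
gripper_force: 65.1
clock: 10.63
eef_pos: [501.7, -41.5, 31.0]
tool_rot: [-3.141, 0.0, 1.461]
force: [-0.1, -1.1, -1.3]
width: 57.1
gripper_force: 65.1
```

No contact yet; I'll go down slowly until the rails carry the roll.

```bash
python3 -m handwheel '[[[0,0,0],[0,0,0.002],1],[[0,0,0],[0,0,0],1],[[0,0,0],[0,0,0],1]]'
python3 -m handwheel '[[[0,0,0],[0,0,0.002],1],[[0,0,0],[0,0,0],1],[[0,0,0],[0,0,0],1]]'
python3 -m handwheel '[[[0,0,0],[0,0,0.001],1],[[0,0,0],[0,0,0],1],[[0,0,0],[0,0,0],1]]'
```

```text
clock: 10.88
eef_pos: [501.9, -41.7, 29.4]
tool_rot: [3.141, -0.0, 1.46]
force: [-0.6, 0.8, -1.7]
width: 56.7
gripper_force: 65.1
clock: 11.13
eef_pos: [502.1, -41.8, 28.6]
tool_rot: [3.14, 0.0, 1.46]
force: [-2.4, 0.2, 12.9]
width: 56.7
gripper_force: 66.8
clock: 11.38
eef_pos: [502.1, -41.8, 28.5]
tool_rot: [3.139, 0.001, 1.461]
force: [-5.2, -0.2, 23.7]
width: 56.7
gripper_force: 67.9
```

```bash
python3 -m handwheel '[[[0,0,0],[0,0,-0.002],1],[[0,0,0],[0,0,0],1],[[0,0,0],[0,0,0],0.2],[[0,0,0],[0,0,0],0],[[0,0,0],[0,0,0],0]]'
python3 -m handwheel '[[[0,0,0],[0,0,0],0],[[0,0,0],[0,0,-0.02],0],[[0,0,0],[0,0,-0.035],0],[[0,0,0],[0,0,-0.04],0],[[0,0,0],[0,0,-0.04],0]]'
python3 -m handwheel '[[[0,0,0],[-0.035,0,-0.037],0],[[0,0,0],[-0.035,0,0],0],[[0,0,0],[0,0,0],0],[[0,0,0],[0,0,0],0]]'
python3 - <<'E'
from h import *
snap('wrist','w5.png');go(484.9,-190.8,25,83.8)
E
```

```text
clock: 11.8
eef_pos: [501.6, -41.7, 27.9]
tool_rot: [-3.141, -0.0, 1.46]
force: [-0.1, 0.5, 0.1]
width: 85.1
gripper_force: 0.0
clock: 12.22
eef_pos: [500.7, -41.5, 164.0]
tool_rot: [-3.139, -0.0, 1.461]
force: [1.5, 0.3, 0.2]
width: 85.5
gripper_force: 0.0
clock: 12.55
eef_pos: [494.1, -107.6, 193.5]
tool_rot: [3.141, 0.001, 1.455]
force: [1.0, 0.6, -0.5]
width: 85.5
gripper_force: 0.0
turn(deg) [-0.  -0.  -0.3] shift now-axes [-85.7   0.5 168.1] shift new-axes [-85.6   0.  168.1] t 12.6
```

View pics/w5.png

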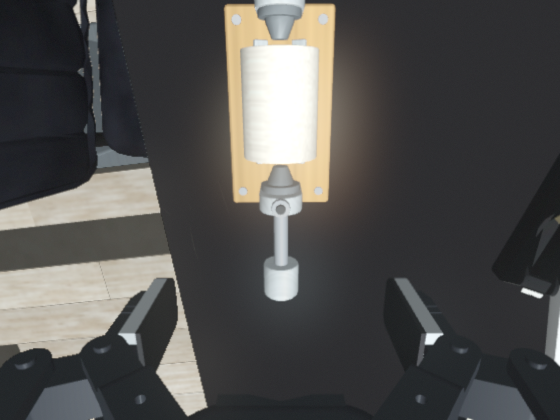

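The roll lies straight in the cradle between the cones, spanning rows 46–163. The knob is still out at (281,280).

```bash
python3 -m handwheel '[[[0,0,0],[-0.04,0,0],0],[[0,0,0],[-0.04,0,0],0],[[0,0,0],[-0.005,0,0.02],0],[[0,0,0],[0,0,0.04],0],[[0,0,0],[0,0,0.04],0]]'
python3 -m handwheel '[[[0,0,0],[0,0,0.04],0],[[0,0,0],[0,0,0.029],0],[[0,0,0],[0,0,0],0],[[0,0,0],[0,0,0],0]]'
python3 -m handwheel '[[[0,0,0],[0,0,0],0.7],[[0,0,0],[0,0,0],1],[[0,0,0],[0,0,0],1],[[0,0,0],[0,0,0],1],[[0,0,0],[0,0,0],1]]'
```

```text
clock: 13.02
eef_pos: [486.4, -189.4, 92.6]
tool_rot: [3.138, -0.0, 1.46]
force: [-0.3, -0.0, 0.1]
width: 85.7
gripper_force: 0.0
clock: 13.35
eef_pos: [484.3, -187.3, 22.9]
tool_rot: [-3.137, -0.002, 1.463]
force: [-0.4, -0.6, 0.1]
width: 85.1
gripper_force: 0.0
clock: 13.77
eef_pos: [485.0, -189.8, 25.7]
tool_rot: [3.141, 0.001, 1.46]
force: [-0.2, -0.0, 17.0]
width: 28.8
gripper_force: 57.8
```

```bash
python3 -m handwheel '[[[0,0,0],[0.002,0,-0.002],1],[[0,0,0],[0.005,0,0],1],[[0,0,0],[0.005,0,0],1],[[0,0,0],[0.005,0,0],1],[[0,0,0],[0.005,0,0],1]]'
python3 -m handwheel '[[[0,0,0],[0.005,0,0],1],[[0,0,0],[0.005,0,0],1],[[0,0,0],[0.005,0,0],1],[[0,0,0],[0.003,0,0],1],[[0,0,0],[0,0,0],1]]'
python3 -m handwheel '[[[0,0,0],[0.002,0,0],1],[[0,0,0],[0,0,0],1],[[0,0,0],[0,0,0],1]]'
```

```text
clock: 14.18
eef_pos: [486.9, -172.1, 26.3]
tool_rot: [-3.141, 0.005, 1.456]
force: [0.1, -4.5, -5.9]
width: 28.6
gripper_force: 62.9
clock: 14.6
eef_pos: [489.4, -149.9, 26.4]
tool_rot: [-3.141, 0.001, 1.46]
force: [-0.9, -3.4, -5.1]
width: 28.7
gripper_force: 62.9
clock: 14.85
eef_pos: [489.3, -149.9, 26.4]
tool_rot: [-3.141, 0.003, 1.459]
force: [0.6, -7.6, -6.5]
width: 28.9
gripper_force: 62.8
```

The knob stopped after 40 mm of travel and didn't move when I commanded further. I'll release and check.

```bash
python3 -m handwheel '[[[0,0,0],[-0.003,0,0.001],1],[[0,0,0],[0,0,0],0],[[0,0,0],[0,0,0],0],[[0,0,0],[0,0,0],0],[[0,0,0],[0,0,0],0]]'
python3 -m handwheel '[[[0,0,0],[0,0,-0.03],0],[[0,0,0],[0,0,-0.036],0],[[0,0,0],[0,0,-0.036],0],[[0,0,0],[0,0,-0.036],0],[[0,0,0],[0,0,-0.036],0]]'
python3 -m handwheel '[[[0,0,0],[0.03,0,0],0],[[0,0,0],[0.01,0,0],0],[[0,0,0],[0,0,0],0],[[0,0,0],[0,0,0],0]]'
python3 - <<'E'
from h import *
snap('wrist','w6.png');go(490,-150,25,83.8)
f='w6.png';y=np.array([.1076,.994,0]);O=np.array([503.7,-19,0])
for s,z in [(-129+15,61.5),(-144,61.5),(40,75),(-40,75)]: print(s,z,proj(f,O+y*s+[0,0,z]).round(1))
E
```

```text
clock: 15.27
eef_pos: [490.1, -150.1, 25.6]
tool_rot: [3.141, -0.001, 1.461]
force: [0.1, 0.5, -0.4]
width: 75.9
gripper_force: 0.0
clock: 15.68
eef_pos: [489.3, -150.1, 201.1]
tool_rot: [-3.142, -0.0, 1.461]
force: [0.9, 0.1, -0.1]
width: 85.3
gripper_force: 0.0
clock: 16.02
eef_pos: [493.1, -110.4, 198.4]
tool_rot: [-3.139, 0.0, 1.463]
force: [0.2, 0.5, -1.2]
width: 85.7
gripper_force: 0.0
turn(deg) [-0.2  0.  -0.1] shift now-axes [-38.8   1.8 173.2] shift new-axes [-38.9   1.3 173.1] t 16.0667
-114 61.5 [281.5 221.8]
-144 61.5 [281.4 254.8]
40 75 [281.6   9.8]
-40 75 [281.5 132.7]
```

View pics/w6.png

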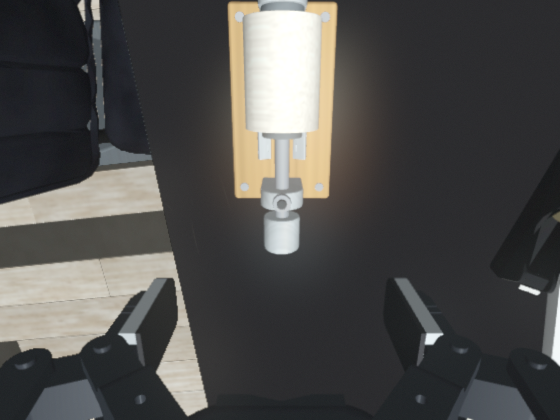

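The knob is home at (282,233). The roll spans rows 12–132 between both flanges with the cones inside, as predicted, and the gripper is clear.

```bash
python3 -c "
from cell import ctrl
print(ctrl.finish_job())"
```

```text
the job is handed in; nothing more can be done
None
```

The long white roll is in the holder, held on both cones with the knob pushed fully home and the gripper clear, and the job was handed in at about 16 s; no verdict came back.

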